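Push the drill battery home in its guide lane

TASK

Push the drill battery along the bench into the guide lane, release-button end first, until that end rests against the stop at the far end of the lane. Only push it: do not grip, lift or tip it. Neither the battery nor the gripper may touch either guide rail, and the jar, the tape roll and the star-shaped cap beside the lane stay where they are.

Things in the scene. Friction and masses are not known exactly. Their poses are not given: they have to be found in the camera images.
- battery: Black drill battery, loose, 0.38 kg, friction about 0.6. Origin: centre of its underside. Long axis y: flat plain end at y=-51 mm, release-button end at y=+51 (tab 30 mm wide, 16-28 mm up, 7 mm proud of the body). Body x=-29 to +29 mm, 42 mm high, upright sides; narrower top block to 58 mm. Starts before the mouth, to one side, skewed up to 0.4 rad, button end toward the lane.
- battery_nose (a point): The outermost point of the battery's release-button end, on its middle line, 22 mm above its underside. It leads into the lane and comes to rest against the stop.
- dock: Guide lane's stop; place and yaw vary. Origin: middle of the lane's open mouth at bench level; x points down the lane to the stop, y left, z up. Lane: x=0 to 150 mm, y=-38 to +38 mm (9 mm spare each side), floor is the bench. Stop: rubber face 50 mm wide at x=150, 4-34 mm up; block 92 mm wide, 40 high, foot to x=190. Home: battery_nose at x=150, battery origin at x=99. May be touched.
- rail_left: Left guide rail, fixed aluminium angle; origin and axes as dock. Wall y=38 to 42 mm, 24 mm high, x=0 to 150 mm, with a foot 3 mm thick (screw heads to 5.5 mm) reaching outward to y=63 mm. Must not be touched.
- rail_right: Right guide rail: mirror image of the left one (wall at y = -38 to -42 mm, foot to y = -63 mm). Must not be touched.
- jar: Grease jar, white with a screw lid, 66 mm across, 68 mm high, loose, standing left of the lane. Origin: centre of its underside. Bystander.
- tape: Roll of tape lying flat, 52 mm across, 14 mm high, loose, right of the lane's far end. Origin: centre of its underside. Bystander.
- cap: White star-shaped plastic cap with a collar, 54 mm across, 24 mm high, loose, left of the mouth. Origin: centre of its underside. Bystander.
Not all that is in view belongs to the job. Leave any turquoise look-alike of the battery alone.

How it is judged (in metres and radians):
At the end, for the whole second after the job is handed in: The battery lies flat and still in the lane between the rails, its release-button end within 5 mm of the stop's face, its middle within 9 mm of the lane's middle line and its long axis within 0.15 rad of the lane (x of battery_nose in the frame of dock above 0.145 m and y of battery in the frame of dock between -0.009 and 0.009 m and angle between the y axis of battery and the x axis of dock, either way round below 0.15 rad and angle between battery's own z axis and vertical below 0.05 rad and height (world z) of battery below 0.004 m and linear speed of battery below 0.01 m/s); the robot touches nothing.
It fails at once if anything touches the left rail (contact force between rail_left and anything else above 0.3 N).
It fails at once if anything touches the right rail (contact force between rail_right and anything else above 0.3 N).
It fails at once if the battery is lifted off the bench or tipped (height (world z) of battery above 0.01 m or angle between battery's own z axis and vertical above 0.2 rad).
It fails at once if the fingers straddle the battery to grip it (tool point inside the battery's outline and below 68 mm) (x of the grasp point in the frame of battery between -0.025 and 0.025 m and y of the grasp point in the frame of battery between -0.045 and 0.045 m and z of the grasp point in the frame of battery below 0.068 m).
It fails at once if the jar, the tape roll or the cap is moved by more than 10 mm (distance of any of jar, tape, cap from where it was at the start of the episode above 0.01 m).
It also fails if it takes over 51 s, if anything falls off the work surface, if the arm or the gripper's body presses on something with over 40 N, if the wrist force passes 120 N, or if a joint passes its speed limit or range.

ROBOT

A 6-joint arm with a two-finger parallel gripper is mounted at the origin on a cart in front of the work surface, level with it; the furniture and walls round the work are solid. World frame = base frame: x ahead of the robot, y to its left, z up, the work surface at z = 0. Lengths are in mm, angles in rad, forces in N, time in s.
With the tool pointing down it reaches from about 425 to 925 mm from the base axis. Payload 12.5 kg.
Tool frame: the origin (TCP) lies between the finger pads, 19 mm behind the fingertips; this is the grasp point; z points along the fingers, y is the line along which they close (so a half turn about z gives the same grasp; the last joint's range is limited). The gripper opens to 85 mm and grips with 20 to 120 N. Pads are 22 mm wide; open, the fingers measure 114 mm over their backs; the gripper's body (76 mm by 85 mm) begins 54 mm behind the grasp point. The pads swing forward as they close: fully open they stand 13 mm farther back than shut.
Start: joints at [1.149, 0.491, 1.559, -0, 1.092, -0.106], TCP at [194.093, 594.113, 250.027] pointing down, gripper open.
Joint ranges: [-3.1, 3.1], [-0.84, 2.19], [0.05, 2.79], [-1.13, 4.28], [0.06, 2.93], [-2.69, 2.69]. Speed limits (rad/s): [2.22, 2.22, 2.79, 3.14, 3.14, 3.14].

INTERFACE

Orientations are given as [roll, pitch, yaw] about the fixed x, y, z axes, in that order (R = Rz(yaw) Ry(pitch) Rx(roll)).
In Python, from bench import ctrl gives the robot as it stands.
- The arm moves only by the tool jog_arm, never from a script. Its argument "steps" is one flat list of numbers, 4 for each row, row after row: the shift along the tool's x, y, z in mm, then the turn about the tool's z in degrees. In form: [x, y, z, spin, x, y, z, spin, ...]. A call has 1 to 12 rows; each row shifts and turns the commanded pose from where the row before left it, along the tool's axes as they then stand; what a row does not reach is not made up. A row lasts 1/12 s, in which the tool goes at most 41.7 mm and 7.16 degrees, less where a joint would pass 70% of its speed; a pose out of reach is approached as far as the arm can. A call is refused whole if a number of a shift passes 41.7 or a number of a turn 7.16, either way. A call with a gripper value outside its range is refused whole. "grip" is the opening, from 0 (shut) to 1 (fully open), set as the call begins (left out, the last holds). The fingers move at their own pace and stop on an object; the grip force is fixed at half the most. Time passes only in rows, so rows that do not move let the fingers close. It gives the time, the measured TCP pose, the force, the opening and the grip force at its end, in the units of the state.
- ctrl.state(): the state, without advancing time (a new reading comes with each control period).
- ctrl.camera(name): name is "scene" or "top"; returns a dict with "img" (420x560x3 uint8, red, green, blue), "mtx" (3x3 intrinsics, pixels), "camera_from_world" (4x4, takes a point from world to camera coordinates). Camera axes: x right, y up, looking along -z (the intrinsics and any distortion apply to the point x, -y, -z); pixel columns grow to the right and rows downward; lengths in mm; the calibration is good to about 2 mm. A picture is of the moment at which its call begins. There is no depth.
- ctrl.sign_off(): hands the job in; it is judged then, once.
The state is a dict: "time_s": time; "joint_pos": joint angles; "qd": joint speeds; "joint_torque": joint torques, N m; "eef_pos": TCP position; "orientation": TCP orientation; "force": force on the tool from outside, world axes, zero at the start; "torque": the same for the moment, N m; "width": finger opening in mm; "grasp_force": force on a finger pad.
Only numpy, scipy, OpenCV 4.12 (cv2) and the standard library are available. Lean on these libraries where they do the work, as an engineer would, in place of code of your own. Each camera call takes 0.05 s, during which the arm holds its last target. There are 200 camera calls.

## Working session

There is one attempt and no reset: what is moved stays moved. The work goes in short steps, Python scripts to look and compute and a tool call to move; the robot and the scene stay as the last step left them, time stands still between calls to the robot, and variables do not carry over. Pictures are saved under pics/ and viewed, at most 10 in all, crops included, and the job is handed in when it is done.

Besides the shell and the picture viewer there is one more tool, called after "Call:" by a JSON object that holds its "op" and its "data". jog_arm: Moves the arm, as the interface text tells. Its arguments: {"type":"object","properties":{"steps":{"type":"array","items":{"type":"number"}},"grip":{"type":"number"}},"required":["steps"]}

```bash
mkdir -p pics; python3 - <<'E'
from bench import ctrl
import cv2,pickle
d={}
for n in("scene","top"):
    c=ctrl.camera(n);d[n]=c;cv2.imwrite(f"pics/{n}0.png",cv2.resize(c["img"][:,:,::-1],(784,588),interpolation=cv2.INTER_CUBIC))
    print(n,{k:v for k,v in c.items() if k!="img"})
pickle.dump(d,open("v0.pkl","wb"));print(ctrl.state())
E
```

```text
scene {'mtx': array([[418.23542327,   0.        , 278.70623689],
       [  0.        , 418.23542327, 202.06231563],
       [  0.        ,   0.        ,   1.        ]]), 'camera_from_world': array([[ 9.27055503e-01,  3.74453361e-01,  1.87823019e-02,
        -6.28974471e+02],
       [-2.04989874e-01,  4.64286051e-01,  8.61636591e-01,
         3.18001486e+00],
       [ 3.13922357e-01, -8.02635125e-01,  5.07178086e-01,
        -1.01145384e+03],
       [ 0.00000000e+00,  0.00000000e+00,  0.00000000e+00,
         1.00000000e+00]])}
top {'mtx': array([[473.81244524,   0.        , 278.00302681],
       [  0.        , 473.81244524, 215.21512206],
       [  0.        ,   0.        ,   1.        ]]), 'camera_from_world': array([[-2.21896644e-02, -9.99751533e-01, -2.11928967e-03,
         1.79420449e+02],
       [ 9.91933458e-01, -2.22806646e-02,  1.24786164e-01,
        -6.31917753e+02],
       [-1.24802377e-01,  6.66768761e-04,  9.92181396e-01,
        -9.17499592e+02],
       [ 0.00000000e+00,  0.00000000e+00,  0.00000000e+00,
         1.00000000e+00]])}
{'time_s': 0.1, 'joint_pos': array([ 1.14939399e+00,  4.91505566e-01,  1.55938948e+00, -1.53474432e-05,
        1.09172158e+00, -1.05611968e-01]), 'qd': array([-0.00213318, -0.00057401, -0.00147607,  0.00035865,  0.00107288,
        0.00164027]), 'joint_torque': array([ 2.49174096e-03, -6.19443941e+01, -2.62024516e+01, -1.19741026e-04,
        2.94491751e-03,  4.07219159e-05]), 'eef_pos': array([194.01726755, 593.928175  , 249.4819314 ]), 'orientation': array([-3.14057295e+00, -9.44062022e-05,  2.82580932e+00]), 'force': array([ 0.29450579, -0.00142947,  0.45434427]), 'torque': array([-0.01620464, -0.01195051,  0.00782044]), 'grasp_force': 0.0, 'width': 85.48287478557653}
```

View pics/scene0.png

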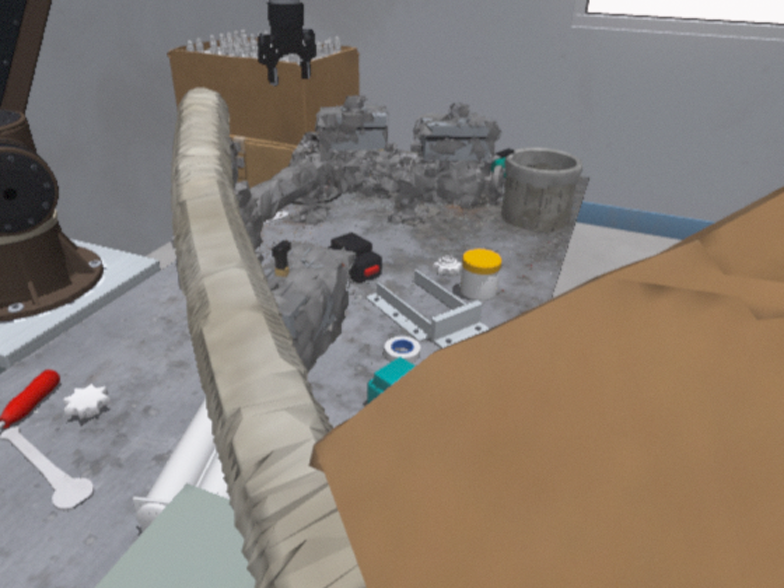

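View pics/top0.png

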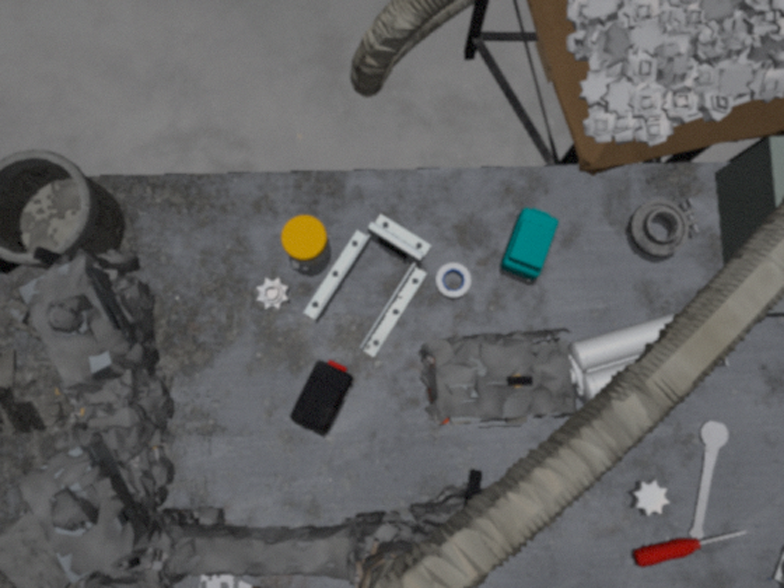

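The top view shows two battery shapes. The black one with the red button is at (322,397), before the mouth. The turquoise look-alike is at (530,243). The black one fits the description. The lane mouth is at about (341,333), the stop at (400,238), the cap at (272,293), the jar at (304,240) and the tape at (453,280). Next I'll take enlarged crops.

```bash
python3 - <<'E'
import cv2,pickle
d=pickle.load(open("v0.pkl","rb"))
# top crop cols 190-340, rows 145-315 ; scene crop cols 220-370 rows 155-265
a=d["top"]["img"][145:315,190:340,::-1]; cv2.imwrite("pics/topc.png",cv2.resize(a,None,fx=3.5,fy=3.5,interpolation=cv2.INTER_CUBIC))
b=d["scene"]["img"][160:260,225:365,::-1]; cv2.imwrite("pics/scenec.png",cv2.resize(b,None,fx=5.5,fy=5.5,interpolation=cv2.INTER_CUBIC))
E
```

```text
(no output)
```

View pics/topc.png

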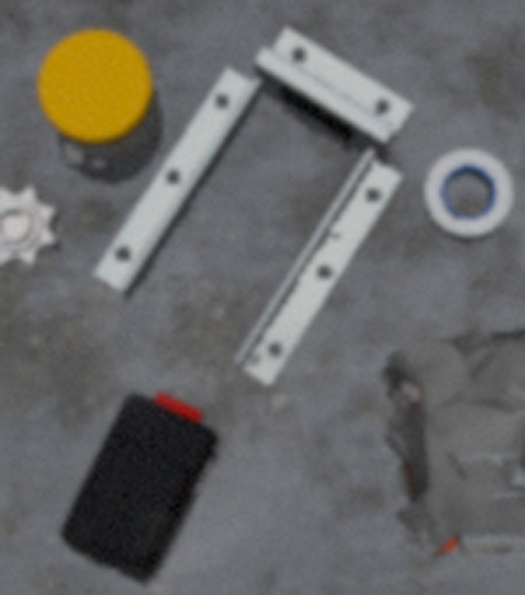

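View pics/scenec.png

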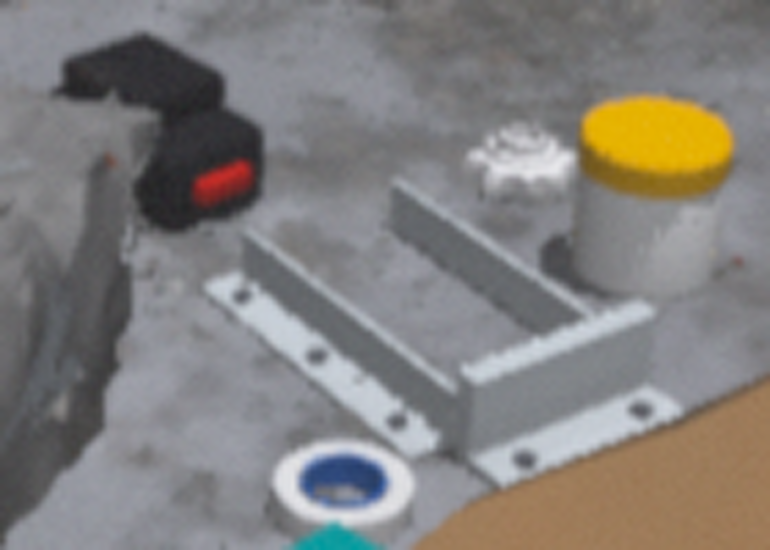

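The crops confirm it: black battery, red tab facing the mouth (top crop (180,405), scene crop (223,183)). Next I'll fit the dock and battery poses to points from both views, and check heights from the residuals.

```bash
cat > h.py <<'E'
import numpy as np,cv2
from scipy.optimize import least_squares
def proj(c,P):
    P=np.atleast_2d(P);T=c["camera_from_world"];q=P@T[:3,:3].T+T[:3,3];q=q*[1,-1,-1]
    p=q@c["mtx"].T;return p[:,:2]/p[:,2:]
def place(p,P):
    c,s=np.cos(p[2]),np.sin(p[2]);P=np.atleast_2d(np.array(P,float));return np.c_[p[0]+c*P[:,0]-s*P[:,1],p[1]+s*P[:,0]+c*P[:,1],P[:,2]]
def fit(obs,p0):  # obs: (cam,[pts3d],[pix])
    f=lambda p:np.concatenate([(proj(c,place(p,P))-np.array(x)).ravel() for c,P,x in obs])
    r=least_squares(f,p0,loss="soft_l1",x_scale=[1,1,.01]);return r.x,f(r.x).reshape(-1,2)
def tri(ob):  # [(cam,pix)..] -> point
    f=lambda X:np.concatenate([proj(c,X)[0]-x for c,x in ob])
    return least_squares(f,[500,200,0]).x
E
cat > m.py <<'E'
import pickle;from h import *
np.set_printoptions(precision=2,suppress=True)
d=pickle.load(open("v0.pkl","rb"));t,s=d["top"],d["scene"]
o=lambda L,k,a,b:[((u+.5)/k-.5+a,(v+.5)/k-.5+b) for u,v in L]
T=lambda L:o(L,3.5,190,145); S=lambda L:o(L,5.5,225,160)
D,r=fit([(t,[(0,63,3),(150,63,3),(0,-63,3),(150,-63,3),(0,-40,24),(150,-40,24),(190,46,3),(190,-46,3)],T([(94,272),(231,68),(268,384),(403,175),(239,361),(370,150),(288,27),(412,105)])),
 (s,[(0,-63,3),(150,-63,3),(0,-40,24),(0,40,24),(190,-46,3),(190,46,3)],S([(205,286),(432,455),(247,233),(398,180),(500,487),(683,410)]))],[550,180,-.5])
print("dock",D);print(r)
B,r=fit([(t,[(-15,51,28),(15,51,28),(-29,-51,42),(29,-51,42),(-29,44,42),(29,44,42)],T([(157,393),(203,413),(63,535),(145,580),(130,395),(217,437)])),
 (s,[(15,51,28),(-15,51,28),(-15,51,16),(15,51,16)],S([(193,185),(253,160),(250,190),(197,207)]))],[430,200,-2])
print("bat",B);print(r)
print("tri tab",tri([(t,T([(180,403)])[0]),(s,S([(223,173)])[0])]),"tri rail top",tri([(t,T([(239,361)])[0]),(s,S([(247,233)])[0])]))
c,q=np.cos(D[2]),np.sin(D[2]);R=np.array([[c,q],[-q,c]])
print("bat in dock",R@(B[:2]-D[:2]),"axis angle",B[2]+np.pi/2-D[2])
E
python3 m.py
```

```text
dock [592.61 242.6   -0.59]
[[-0.32  0.36]
 [-0.82 -0.59]
 [ 0.7   0.59]
 [ 0.31  0.05]
 [-0.8   0.68]
 [ 0.85 -0.37]
 [-0.29 -0.21]
 [ 0.9   0.1 ]
 [-0.38 -0.93]
 [-3.5  -0.2 ]
 [ 0.2  -1.62]
 [-0.06 -0.82]
 [ 2.4   0.95]
 [ 2.13  1.  ]]
bat [502.3  263.98  -2.05]
[[ 0.7  -0.16]
 [ 0.8   0.71]
 [-2.81  2.4 ]
 [-0.02  2.78]
 [-0.08 -0.95]
 [ 1.06 -0.01]
 [ 1.54 -0.25]
 [ 0.21  0.57]
 [ 0.71 -0.62]
 [ 0.82  0.06]]
tri tab [546.89 241.35  27.69] tri rail top [571.53 207.52  20.81]
bat in dock [-87.07 -32.14] axis angle 0.1061310597500601
```

```bash
cat >> h.py <<'E'
from scipy.optimize import minimize
BOX=[(x,y,z) for x in(-29,29) for y in(-51,44) for z in(0,42)]; 
def batfit(c,p0,bw=25):
    """silhouette fit of the battery in the top view"""
    im=c["img"].astype(int);m=((im.max(2)<48)|((im[:,:,0]>110)&(im[:,:,1]<60))).astype(np.uint8)
    roi=np.zeros_like(m);u,v=proj(c,[p0[0],p0[1],30])[0].astype(int);roi[max(0,v-50):v+50,max(0,u-50):u+50]=1
    m=cv2.morphologyEx(m*roi,cv2.MORPH_OPEN,np.ones((3,3)))
    n,l,st,_=cv2.connectedComponentsWithStats(m);m=(l==1+st[1:,4].argmax())
    K=8;mm=cv2.resize(m.astype(np.float32),None,fx=K,fy=K,interpolation=cv2.INTER_LINEAR)
    def sil(p):
        q=np.zeros_like(mm)
        for P in(BOX,[(x,y,z) for x in(-15,15) for y in(44,51) for z in(16,28)]):
            h=cv2.convexHull(((proj(c,place(p,P))+.5)*K-.5).round().astype(np.int32));cv2.fillConvexPoly(q,h,1)
        return q
    f=lambda p:float(np.abs(sil(p)-mm).sum())/K/K
    r=minimize(f,p0,method="Nelder-Mead",options=dict(initial_simplex=np.array(p0)+np.array([[0,0,0],[6,0,0],[0,6,0],[0,0,.1]])))
    return r.x,r.fun,m.sum()
def indock(D,B):
    c,q=np.cos(D[2]),np.sin(D[2]);x=np.array([[c,q],[-q,c]])@(np.array(B[:2])-D[:2]);return [*x,B[2]+np.pi/2-D[2]]
E
cat > m2.py <<'E'
import pickle;from h import *
np.set_printoptions(precision=3,suppress=True)
d=pickle.load(open("v0.pkl","rb"));t,s=d["top"],d["scene"]
o=lambda L,k,a,b:[((u+.5)/k-.5+a,(v+.5)/k-.5+b) for u,v in L]
T=lambda L:o(L,3.5,190,145); S=lambda L:o(L,5.5,225,160)
D,r=fit([(t,[(0,63,3),(150,63,3),(0,-63,3),(150,-63,3),(0,-40,24),(150,-40,24),(190,46,3),(190,-46,3)],T([(94,272),(231,68),(268,384),(403,175),(239,361),(370,150),(288,27),(412,105)]))],[590,240,-.5])
B,f,n=batfit(t,[502,264,-2.05]);print(D,B,f,n,indock(D,B))
im=cv2.resize(np.ascontiguousarray(t["img"][145:315,190:340,::-1]),None,fx=3.5,fy=3.5,interpolation=cv2.INTER_CUBIC)
im2=cv2.resize(np.ascontiguousarray(s["img"][160:260,225:365,::-1]),None,fx=3.5,fy=3.5,interpolation=cv2.INTER_CUBIC)
W=[(D,[(0,y*a,z),(150,y*a,z)],(255,0,255)) for a in(-1,1) for y,z in((38,24),(63,3),(42,24))]+[(D,[(150,-25,34),(150,25,34)],(0,255,255)),(D,[(150,-46,40),(150,46,40)],(0,255,0))]
for z in(0,42):W.append((B,[(-29,-51,z),(29,-51,z),(29,44,z),(-29,44,z),(-29,-51,z)],(0,255,0)))
W.append((B,[(-15,51,16),(15,51,16),(15,51,28),(-15,51,28),(-15,51,16)],(255,255,0)))
for c,i,of in((t,im,(190,145)),(s,im2,(225,160))):
  for p,P,col in W: cv2.polylines(i,[np.round((proj(c,place(p,P))-of+.5)*3.5-.5).astype(np.int32)],False,col,1)
h=np.zeros((595,525+490,3),np.uint8);h[:595,:525]=im;h[:350,525:]=im2
cv2.imwrite("pics/ov.png",cv2.resize(h,(800,469)))
E
python3 m2.py
```

```text
[592.975 242.935  -0.589] [504.634 264.023  -2.045] 192.1358642578125 1346 [np.float64(-85.18355584363879), np.float64(-31.505614182321523), np.float64(0.11470217146255146)]
```

View pics/ov.png

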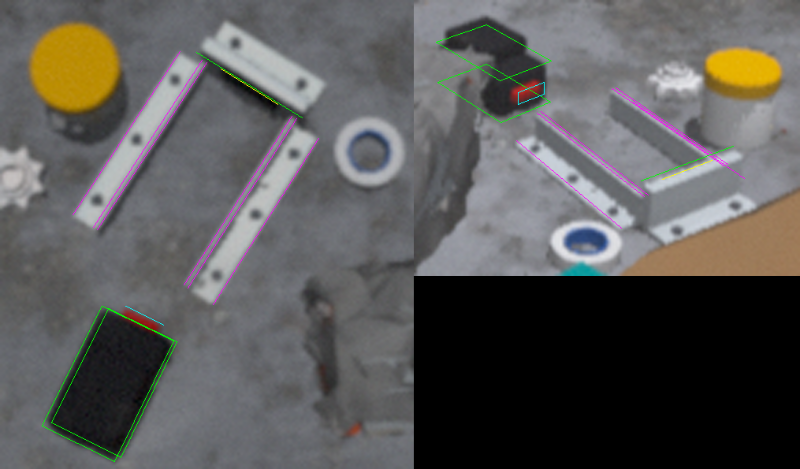

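Top-view overlay: the dock fit is tight. The battery sits at about dock (-86,-32), turned about +0.11 rad. Before moving, I'll check how high the hose and rubble near the arm's path are.

```bash
python3 - <<'E'
import pickle;from h import *
d=pickle.load(open("v0.pkl","rb"));t,s=d["top"],d["scene"]
def ray(c,px,z):
    T=c["camera_from_world"];C=-T[:3,:3].T@T[:3,3];v=np.linalg.solve(c["mtx"],[*px,1])*[1,-1,-1];v=T[:3,:3].T@v;return C+v*(z-C[2])/v[2]
for name,px in dict(h1=(200,100),h2=(195,200),h3=(215,320),h4=(270,450),arch=(255,180),lumptop=(345,262),black=(282,245)).items():
    for z in (0,100,200,300,400):
        X=ray(s,np.array(px)/1.4,z);print(name,z,X.round(),(proj(t,X)[0]*1.4).round())
for px in((425,345),(425,410),(475,475),(400,580)):print(px,ray(t,np.array(px)/1.4,0).round(),ray(t,np.array(px)/1.4,60).round())
E
```

```text
h1 0 [-551. 1188.    0.] [-390. 1244.]
h1 100 [-273.  850.  100.] [-173. 1071.]
h1 200 [  5. 512. 200.] [ 82. 866.]
h1 300 [284. 174. 300.] [388. 622.]
h1 400 [ 562. -165.  400.] [761. 325.]
h2 0 [ 32. 414.   0.] [220. 740.]
h2 100 [198. 224. 100.] [351. 638.]
h2 200 [365.  34. 200.] [508. 515.]
h2 300 [ 531. -156.  300.] [701. 363.]
h2 400 [ 698. -346.  400.] [945. 173.]
h3 0 [369.  31.   0.] [486. 485.]
h3 100 [471. -86. 100.] [582. 415.]
h3 200 [ 573. -203.  200.] [699. 330.]
h3 300 [ 675. -319.  300.] [844. 224.]
h3 400 [ 777. -436.  400.] [1030.   88.]
h4 0 [ 594. -169.    0.] [613. 327.]
h4 100 [ 653. -247.  100.] [693. 277.]
h4 200 [ 712. -325.  200.] [790. 214.]
h4 300 [ 771. -404.  300.] [913. 136.]
h4 400 [ 829. -482.  400.] [1071.   34.]
arch 0 [ 84. 579.   0.] [102. 703.]
arch 100 [240. 357. 100.] [246. 606.]
arch 200 [397. 136. 200.] [419. 488.]
arch 300 [553. -86. 300.] [632. 343.]
arch 400 [ 710. -307.  400.] [901. 161.]
lumptop 0 [472. 286.   0.] [310. 417.]
lumptop 100 [554. 120. 100.] [424. 355.]
lumptop 200 [637. -45. 200.] [564. 280.]
lumptop 300 [ 719. -211.  300.] [738. 186.]
lumptop 400 [ 801. -376.  400.] [963.  65.]
black 0 [329. 298.   0.] [302. 517.]
black 100 [439. 131. 100.] [419. 443.]
black 200 [548. -37. 200.] [561. 354.]
black 300 [ 658. -205.  300.] [738. 242.]
black 400 [ 768. -373.  400.] [964.  99.]
(425, 345) [574. 113.   0.] [570. 117.  60.]
(425, 410) [478. 116.   0.] [481. 119.  60.]
(475, 475) [383.  46.   0.] [391.  53.  60.]
(400, 580) [239. 159.   0.] [256. 159.  60.]
```

Call:
{"op": "jog_arm", "data": {"steps": [0,0,-30,0,0,0,-30,0,0,0,-20,0,-15,-10,0,0,-24,-17,0,0,-24,-17,0,0,-24,-17,0,0,-24,-17,0,0,-24,-17,0,0,-24,-17,0,0,-24,-17,0,0,-24,-17,0,0], "grip": 0.55}}

```text
time_s: 1.1
eef_pos: [346.0, 389.7, 329.8]
orientation: [-3.141, -0.0, 2.826]
force: [0.6, 0.5, -1.3]
width: 47.3
grasp_force: 0.0
```

Call:
{"op": "jog_arm", "data": {"steps": [-24,-17,0,7,-24,-17,0,0,-24,-17,0,0,-24,-17,0,0,-24,-17,0,0,-24,-17,0,0,-24,-17,0,0,0,0,0,7,0,0,0,7,0,0,0,7,0,0,0,7,0,0,0,7]}}

```text
time_s: 2.1
eef_pos: [450.1, 213.8, 329.8]
orientation: [-3.141, -0.0, 2.086]
force: [-0.8, -0.6, -0.2]
width: 47.0
grasp_force: 0.0
```

Call:
{"op": "jog_arm", "data": {"steps": [0,0,0,7,0,0,0,7,0,0,0,7,0,0,0,7,0,0,0,7,0,0,0,7,0,0,0,7,0,0,0,7,0,0,0,7]}}

```text
time_s: 2.85
eef_pos: [450.1, 213.9, 329.8]
orientation: [-3.141, 0.0, 0.987]
force: [0.5, -0.1, 0.7]
width: 46.9
grasp_force: 0.0
```

Call:
{"op": "jog_arm", "data": {"steps": [0,12,35,0,0,0,36,0,0,0,36,0,0,0,36,0,0,0,36,0,0,0,36,0,0,0,30,0,0,0,24,0,0,0,16,0,0,0,10,0,0,0,3,0,0,0,0,0]}}

```text
time_s: 3.85
eef_pos: [460.2, 207.4, 31.7]
orientation: [-3.141, 0.001, 0.993]
force: [-0.2, 0.7, 0.1]
width: 46.8
grasp_force: 0.0
```

```bash
python3 - <<'E'
from bench import ctrl
import cv2
t=ctrl.camera("top")["img"];s=ctrl.camera("scene")["img"]
import numpy as np
a=cv2.resize(t[135:315,170:350,::-1],(450,450),interpolation=cv2.INTER_CUBIC);b=cv2.resize(s[60:200,200:340,::-1],(350,350),interpolation=cv2.INTER_CUBIC)
h=np.zeros((450,800,3),np.uint8);h[:,:450]=a;h[:350,450:]=b;cv2.imwrite("pics/p1.png",h)
E
```

```text
(no output)
```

View pics/p1.png

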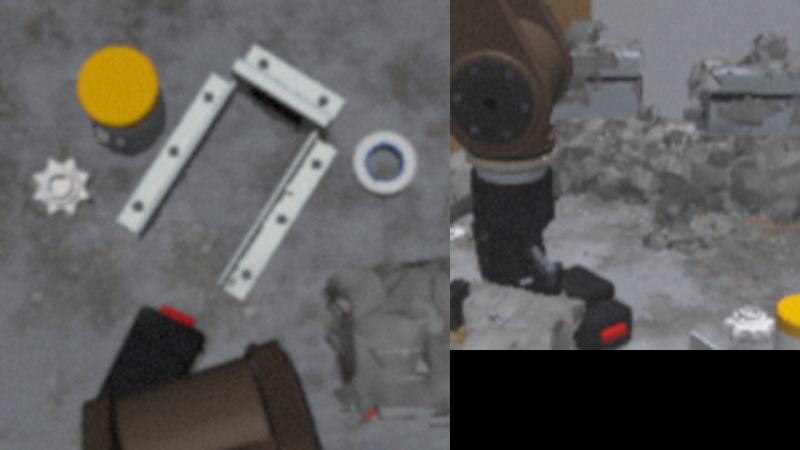

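Call:
{"op": "jog_arm", "data": {"steps": [10,0,0,0,8,0,0,0,4,0,0,0,4,0,0,0,4,0,0,0,4,0,0,0,4,0,0,0,4,0,0,0,4,0,0,0,3,0,0,0,2,0,0,0,0,0,0,0]}}

```text
time_s: 4.95
eef_pos: [488.6, 250.6, 32.0]
orientation: [3.141, -0.001, 0.993]
force: [-0.6, 0.3, -0.1]
width: 47.1
grasp_force: 0.0
```

```bash
python3 - <<'E'
from bench import ctrl
import cv2,numpy as np
t=ctrl.camera("top")["img"]
cv2.imwrite("pics/p2.png",cv2.resize(t[195:315,190:330,::-1],None,fx=4,fy=4,interpolation=cv2.INTER_CUBIC))
# red tab blob
m=((t[:,:,0]>110)&(t[:,:,1]<60)).astype(np.uint8);m[:,:205]=0;m[:,275:]=0
ys,xs=np.nonzero(m);print(len(xs),xs.mean(),ys.mean(),cv2.minAreaRect(np.c_[xs,ys].astype(np.int32)))
E
```

```text
22 234.0 255.04545454545453 ((233.50001525878906, 255.00001525878906), (9.838699340820312, 2.236067771911621), 26.56505012512207)
```

View pics/p2.png

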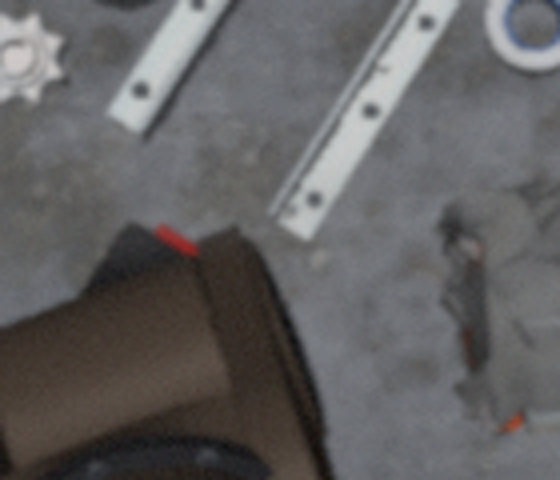

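```bash
cat >> h.py <<'E'
DOCK=np.array([592.975,242.935,-.589])
def ray(c,px,z):
    T=c["camera_from_world"];C=-T[:3,:3].T@T[:3,3];v=np.linalg.solve(c["mtx"],[*px,1])*[1,-1,-1];v=T[:3,:3].T@v;return C+v*(z-C[2])/v[2]
E
python3 - <<'E'
import pickle;from h import *
t=pickle.load(open("v0.pkl","rb"))["top"]
o=lambda u,v,k,a,b:((u+.5)/k-.5+a,(v+.5)/k-.5+b)
for p in [o(157,393,3.5,190,145),o(203,413,3.5,190,145),o(157,227,4,190,195),o(199,249,4,190,195),o(132,222,4,190,195)]:
    print(np.round(indock(DOCK,[*ray(t,p,28)[:2],0])[:2],1))
E
```

```text
[-39.  -11.4]
[-34.4 -40.1]
[-35.8   4.4]
[-33.7 -19.7]
[-40.5  16.4]
```

Call:
{"op": "jog_arm", "data": {"steps": [3,0,0,0,3,0,0,0,3,0,0,0,1,0,0,0,0,0,0,0,-10,0,0,0,-20,0,0,0,-15,0,-10,0,0,0,-40,0,0,0,-40,0,-10,-30,-20,0,-10,-30,0,0]}}

```text
time_s: 6.0
eef_pos: [409.0, 236.9, 145.6]
orientation: [3.137, -0.007, 0.991]
force: [0.5, 0.1, 0.7]
width: 46.8
grasp_force: 0.0
```

Call:
{"op": "jog_arm", "data": {"steps": [0,-40,0,-7,0,-40,0,-7,0,0,0,-7,0,0,0,-7,0,0,0,-7,0,0,0,-7,0,0,0,-7,0,0,0,-7,0,0,0,-7,0,0,0,-7,0,0,0,-7,0,0,0,-7], "grip": 0.25}}

```text
time_s: 7.0
eef_pos: [338.2, 275.9, 142.0]
orientation: [3.141, 0.0, 2.465]
force: [-0.1, 0.3, 0.2]
width: 21.4
grasp_force: 0.0
```

```bash
python3 - <<'E'
from bench import ctrl
from h import *
c=ctrl.camera("top");t=c["img"]
cv2.imwrite("pics/p3.png",cv2.resize(t[175:315,180:330,::-1],None,fx=4,fy=4,interpolation=cv2.INTER_CUBIC))
B,f,n=batfit(c,[517,293,-2.15]);print(B,f,n,indock(DOCK,B))
E
```

```text
[522.09079178 286.70669288  -2.19495071] 346.284912109375 1207 [np.float64(-83.25645984030093), np.float64(-2.9822754302581616), np.float64(-0.0351543863663486)]
```

View pics/p3.png

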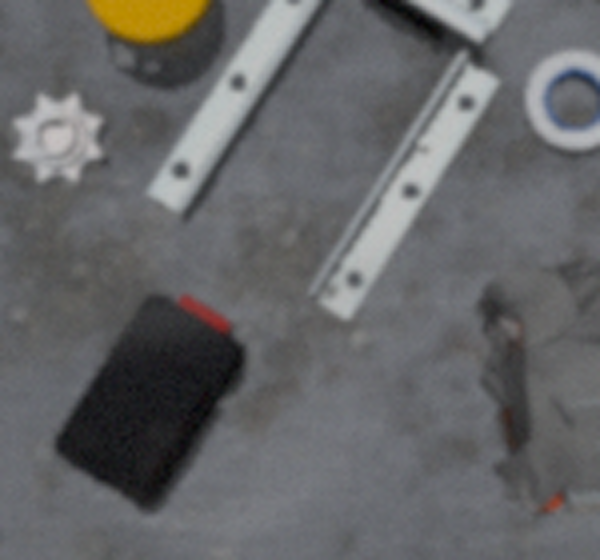

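```bash
python3 - <<'E'
import pickle;from h import *
t=pickle.load(open("v0.pkl","rb"))["top"]
o=lambda u,v:((u+.5)/4-.5+180,(v+.5)/4-.5+175)
for n,u,v,z in [("tabL",182,295,28),("tabR",231,325,28),("bL",150,297,42),("bR",244,352,42),("pL",58,442,42),("pR",153,510,42),("mouthL",186,217,24),("mouthR",312,297,24)]:
    print(n,np.round(indock(DOCK,[*ray(t,o(u,v),z)[:2],0])[:2],1))
E
```

```text
tabL [-34.8  14.1]
tabR [-34.1 -15.1]
bL [-44.   25.3]
bR [-41.7 -29.3]
pL [-128.3   24.2]
pR [-130.7  -33.7]
mouthL [-0.4 34.8]
mouthR [ -0.2 -41.8]
```

Call:
{"op": "jog_arm", "data": {"steps": [0,0,0,-5,-11,22,0,0,-11,23,0,0,-11,22,0,0,-11,23,0,0,-11,22,0,0,0,0,20,0,0,0,35,0,0,0,30,0,0,0,20,0,0,0,5,0,0,0,0,0]}}

```text
time_s: 8.05
eef_pos: [446.2, 337.7, 30.9]
orientation: [-3.14, -0.001, 2.544]
force: [-0.3, 0.9, -0.3]
width: 21.9
grasp_force: 0.0
```

```bash
python3 - <<'E'
from bench import ctrl
from h import *
s=ctrl.state();print(s["eef_pos"],s["orientation"],indock(DOCK,[*s["eef_pos"][:2],0])[:2],s["force"])
E
```

```text
[446.20860869 337.67436667  30.92513008] [-3.13959121e+00 -1.05821100e-03  2.54447300e+00] [np.float64(-174.66630079248614), np.float64(-2.7576410263213744)] [-0.30444811  0.9235596  -0.25856358]
```

Call:
{"op": "jog_arm", "data": {"steps": [-6,0,0,-0.5,-6,0,0,0,-5,0,0,0,-5,0,0,0,-5,0,0,0,-5,0,0,0,-5,0,0,0,-5,0,0,0,-5,0,0,0,-4,0,0,0,-2,0,0,0,0,0,0,0]}}

```text
time_s: 9.05
eef_pos: [491.0, 308.7, 32.4]
orientation: [3.141, -0.0, 2.555]
force: [-1.7, -0.2, 0.8]
width: 21.6
grasp_force: 0.8
```

```bash
cat > look.py <<'E'
import sys
from bench import ctrl
from h import *
c=ctrl.camera("top");t=c["img"];u,v=185,140
cv2.imwrite(f"pics/{sys.argv[1]}.png",cv2.resize(t[v:v+145,u:u+160,::-1],None,fx=4,fy=4,interpolation=cv2.INTER_CUBIC))
s=ctrl.state();print(indock(DOCK,[*s["eef_pos"][:2],0])[:2],s["orientation"][2],s["force"])
m=((t[:,:,0]>100)&(t[:,:,1]<60)&(t[:,:,2]<70)).astype(np.uint8);m[:,:200]=0;m[:,290:]=0
ys,xs=np.nonzero(m);p=np.c_[xs,ys];W=np.array([indock(DOCK,[*ray(c,q,26)[:2],0])[:2] for q in p.astype(float)])
print("tab n",len(p),"mean",W.mean(0),"min",W.min(0),"max",W.max(0))
a=np.polyfit(W[:,1],W[:,0],1)[0];print("tab slope angle",-np.arctan(a))
E
python3 look.py p4
```

```text
[np.float64(-121.32983412479307), np.float64(-1.9661648446133355)] 2.5550686815319334 [-0.32932441  0.70221894  1.01901183]
tab n 32 mean [-13.35563258   0.05549783] min [-15.83642512 -13.06566702] max [-10.50515996  12.48786416]
tab slope angle -0.001564450567298645
```

View pics/p4.png

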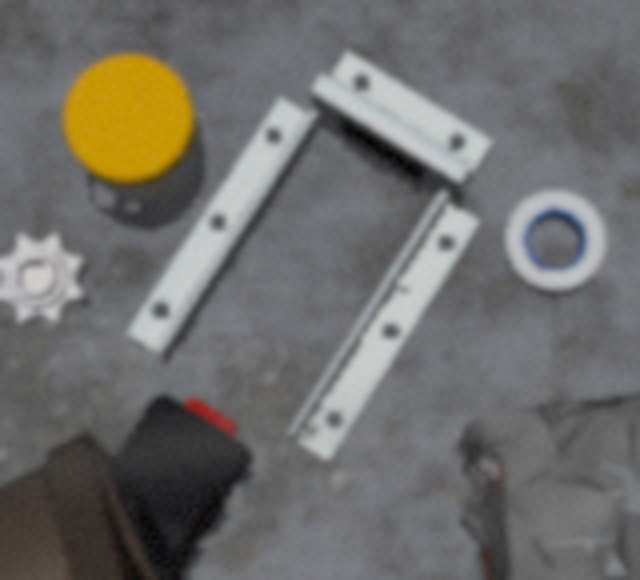

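The tab at (212,415) sits on the lane's midline, square and just before the mouth. I'll keep pushing.

Call:
{"op": "jog_arm", "data": {"steps": [-3,0,0,0,-5,0,0,0,-5,0,0,0,-5,0,0,0,-5,0,0,0,-5,0,0,0,-5,0,0,0,-5,0,0,0,-5,0,0,0,-4,0,0,0,-2,0,0,0,0,0,0,0]}}

```text
time_s: 10.1
eef_pos: [531.8, 281.6, 32.1]
orientation: [-3.142, -0.0, 2.555]
force: [-1.1, 0.0, 1.5]
width: 21.5
grasp_force: 0.7
```

```bash
python3 look.py p5
```

```text
[np.float64(-72.32559885540347), np.float64(-1.8563641405989404)] 2.555111638695633 [-1.32730245  0.58914874  1.07712026]
tab n 34 mean [36.03579236 -1.60962852] min [ 33.52813116 -14.9470747 ] max [38.71054508 11.8586219 ]
tab slope angle 0.016003550607944124
```

View pics/p5.png

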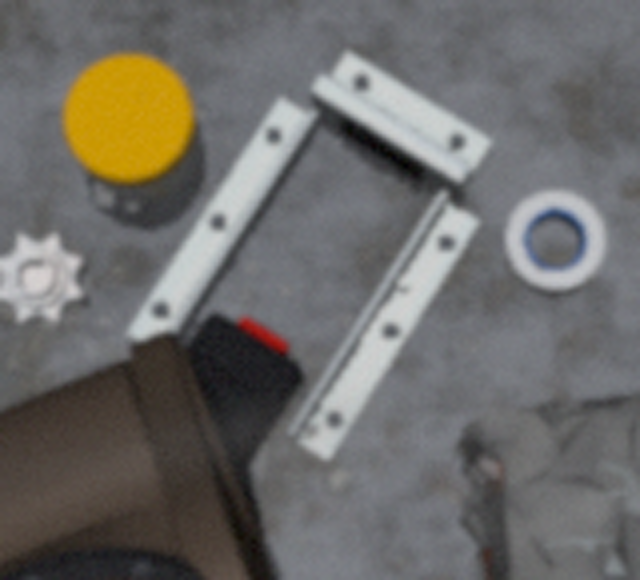

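The battery has entered the lane centred, with the tab at (263,337) and clear gaps on both sides. From here I'll check by numbers only.

Call:
{"op": "jog_arm", "data": {"steps": [-3,0,0,0,-5,0,0,0,-5,0,0,0,-5,0,0,0,-5,0,0,0,-5,0,0,0,-5,0,0,0,-5,0,0,0,-5,0,0,0,-4,0,0,0,-2,0,0,0,0,0,0,0]}}

```text
time_s: 11.15
eef_pos: [572.6, 254.5, 32.0]
orientation: [3.142, -0.0, 2.555]
force: [-1.9, 0.6, 0.8]
width: 21.2
grasp_force: 0.5
```

```bash
python3 look.py p6
```

```text
[np.float64(-23.33698807802966), np.float64(-1.7255558151668207)] 2.5552379452958096 [-0.14332654 -0.58112301 -0.10454767]
tab n 31 mean [85.04061999 -1.83115721] min [ 82.76273675 -15.11488261] max [87.63451201 11.83181198]
tab slope angle 0.023626258639900127
```

Call:
{"op": "jog_arm", "data": {"steps": [-3,0,0,0,-5,0,0,0,-5,0,0,0,-5,0,0,0,-5,0,0,0,-5,0,0,0,-5,0,0,0,-5,0,0,0,-5,0,0,0,-4,0,0,0,-2,0,0,0,0,0,0,0]}}

```text
time_s: 12.2
eef_pos: [613.9, 227.1, 32.0]
orientation: [3.141, 0.001, 2.555]
force: [0.2, -0.1, -0.0]
width: 21.8
grasp_force: 0.0
```

```bash
python3 look.py p7
```

```text
[np.float64(26.06870695481861), np.float64(-1.4763676523980187)] 2.554997290238184 [-0.30921956 -0.69018538 -0.74729795]
tab n 24 mean [135.17844943  -2.89180679] min [132.58882272 -12.41698837] max [137.90425329   8.31267459]
tab slope angle -0.022268235249588215
```

Call:
{"op": "jog_arm", "data": {"steps": [-2,0,0,0,-2,0,0,0,-2,0,0,0,-1,0,0,0,-1,0,0,0,0,0,0,0]}}

```text
time_s: 12.75
eef_pos: [620.1, 223.0, 32.0]
orientation: [3.141, 0.0, 2.555]
force: [-2.5, 1.5, 1.3]
width: 21.3
grasp_force: 1.4
```

Call:
{"op": "jog_arm", "data": {"steps": [-1,0,0,0,-0.5,0,0,0,0,0,0,0]}}

```text
time_s: 13.0
eef_pos: [621.3, 222.2, 32.1]
orientation: [3.141, 0.0, 2.555]
force: [-3.0, 2.1, 1.4]
width: 21.4
grasp_force: 1.8
```

Call:
{"op": "jog_arm", "data": {"steps": [-1,0,0,0,0,0,0,0]}}

```text
time_s: 13.17
eef_pos: [622.1, 221.6, 32.0]
orientation: [3.141, 0.0, 2.555]
force: [-2.8, 1.9, 2.0]
width: 21.4
grasp_force: 1.8
```

Call:
{"op": "jog_arm", "data": {"steps": [-1,0,0,0,-0.5,0,0,0,0,0,0,0]}}

```text
time_s: 13.42
eef_pos: [623.3, 220.9, 32.0]
orientation: [3.141, -0.0, 2.555]
force: [-3.0, 2.2, 1.8]
width: 21.3
grasp_force: 2.1
```

Call:
{"op": "jog_arm", "data": {"steps": [-1,0,0,0,0,0,0,0]}}

```text
time_s: 13.58
eef_pos: [623.4, 220.8, 32.0]
orientation: [-3.141, -0.002, 2.555]
force: [-8.5, 6.2, 4.8]
width: 21.7
grasp_force: 5.0
```

Call:
{"op": "jog_arm", "data": {"steps": [-1,0,0,0,0,0,0,0]}}

```text
time_s: 13.75
eef_pos: [623.4, 220.8, 32.0]
orientation: [-3.14, -0.003, 2.555]
force: [-12.2, 9.6, 6.3]
width: 21.5
grasp_force: 7.8
```

The force has jumped and the tool has stopped advancing, so the nose is against the stop. I'll back straight out, then go up.

Call:
{"op": "jog_arm", "data": {"steps": [2,0,0,0,5,0,0,0,15,0,0,0,20,0,-10,0,0,0,-35,0,0,0,-40,0,20,0,-40,0,35,0,0,0,35,0,0,0,35,0,0,0,35,0,0,0,0,0,0,0]}}

```text
time_s: 14.75
eef_pos: [452.7, 333.1, 154.4]
orientation: [-3.141, -0.001, 2.559]
force: [0.8, -0.0, -0.6]
width: 21.8
grasp_force: 0.0
```

```bash
python3 look.py p8; python3 - <<'E'
from bench import ctrl
from h import *
c=ctrl.camera("top");p=place(DOCK,[(99,-2,0)])[0]
B,f,n=batfit(c,[p[0],p[1],-2.16]);print(f,n,indock(DOCK,B))
E
```

```text
[np.float64(-164.36781075046275), np.float64(-2.3595026974245097)] 2.5587457038348793 [ 0.40563875  0.53082679 -0.26795095]
tab n 29 mean [146.64446417  -0.49381099] min [144.33840276 -13.14604768] max [149.00379922  12.23498843]
tab slope angle 0.0008149101868522797
217.4267578125 1325 [np.float64(99.16674964486818), np.float64(-2.0084307518728544), np.float64(0.015624782897362355)]
```

The battery is home: origin at x=99.2 mm and y=-2 mm in the dock frame, angle 0.016 rad.

```bash
python3 -c "
from bench import ctrl
print(ctrl.sign_off())"
```

```text
the job is handed in; nothing more can be done
None
```

The job is handed in: by my last camera fit the battery lies in the lane, button end against the stop (origin 99 mm down the lane, 2 mm off the middle line, 0.016 rad off), and the gripper is clear; no verdict came back.

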